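Pull the battery cassette from the vaccine carrier's charging dock

ROBOT

A 6-joint arm with a two-finger parallel gripper is mounted at the origin on the work surface. World frame = base frame: x ahead of the robot, y to its left, z up, the work surface at z = 0. Lengths are in m, angles in rad, forces in N, time in s.
With the tool pointing down it reaches from about 0.35 to 0.975 m from the base axis. Payload 4.9 kg.
Tool frame: the origin (TCP) lies on the centre line of the jaws, within the pads' length; the fingertips stand 11 mm ahead of it and the grasp point (between the pads) lies 8 mm behind it; z points along the fingers, y is the direction in which the jaws open and shut (so a half turn about z gives the same grasp; the last joint's range is limited). The gripper opens to 85 mm and grips with 20 to 120 N. Pads are 22 mm wide; open, the fingers measure 114 mm over their backs; the gripper's body (76 mm by 85 mm) begins 54 mm behind the grasp point. The pads swing forward as they close: fully open they stand 13 mm farther back than shut.
Start: joints at [-1.321, 0.053, 1.613, -0, 1.476, -0.119], TCP at [0.225, -0.583, 0.242] pointing down, gripper open.
Joint ranges: [-3.01, 3.01], [-1.01, 2.22], [0.06, 2.58], [-1.02, 4.17], [0.09, 2.62], [-3.14, 3.14]. Speed limits (rad/s): [2.57, 2.57, 3.14, 3.14, 3.14, 3.14].

INTERFACE

Orientations are given as a rotation vector (axis times angle).
In Python, from station import ctrl gives the robot as it stands.
- The arm moves only by the tool send_rows, never from a script. Its argument "series" is a list of rows, each an object of numbers: "tx", "ty", "tz": the shift along the tool's x, y, z in cm; "wx", "wy", "wz": the turn, a rotation vector about the tool's x, y, z in rad; "jaw": the closure, from 0 (fully open) to 1 (shut). In form: [{"tx": .., "ty": .., "tz": .., "wx": .., "wy": .., "wz": .., "jaw": ..}, ...]. A call has 1 to 5 rows; each row shifts and turns the pose as measured when the row begins, along the tool's axes as they then stand; what a row does not reach is not made up. A row lasts 1/8 s, in which the tool goes at most 62.5 mm and 10.7 degrees, less where a joint would pass 70% of its speed; a pose out of reach is approached as far as the arm can. A call is refused whole if a number of a shift passes 6.25 or a number of a turn 0.188, either way. A call with a gripper value outside its range is refused whole. The fingers move at their own pace and stop on an object; "squeeze" is the grip in N (left out, the last holds). Time passes only in rows, so rows that do not move let the fingers close. It gives the time, the measured TCP pose, the force and the opening at its end, in the units of the state.
- ctrl.get_obs(): the state, without advancing time (a new reading comes with each control period).
- ctrl.get_image(name): name is "scene" or "top" or "wrist"; returns the picture (480x640x3 uint8, red, green, blue); there is no depth.
- ctrl.camera_info(name): a dict with "mtx" (3x3 intrinsics, pixels), "R" (3x3) and "t" (3): a world point X has camera coordinates R X + t. Camera axes: x right, y down, z forward; pixel columns grow to the right and rows downward; lengths in m; the calibration is good to about 2 mm. The wrist camera is an equidistant fisheye: a pixel r from the principal point sees the ray r / f radians off the axis. A picture is of the moment at which its call begins: read the wrist's pose just before it. camera_info takes no time and is no camera call; for the wrist camera it gives the pose at the moment of the call.
- ctrl.finish_job(): hands the job in, once; it reports no verdict.
The state is a dict: "t": time; "q": joint angles; "dq": joint speeds; "effort": joint torques, N m; "tool_pos": TCP position; "tool_rot": TCP orientation; "contact_force": force on the tool from outside, world axes, zero at the start; "wrist_torque": the same for the moment, N m; "opening": finger opening in m.
Only numpy, scipy, OpenCV 4.12 (cv2) and the standard library are available. Lean on these libraries where they do the work, as an engineer would, in place of code of your own. Each camera call takes 0.05 s, during which the arm holds its last target.

TASK

Take the loose cover plate off the two pins of the charging dock and set it down, not drop it, flat on the open desk, clear of the dock, with its grip on top. Then pinch the two opposed side catches of the tall battery cassette together, draw the cassette straight up out of its bay and finish while holding it upright and still, both catches squeezed, well clear above the whole dock, end walls and pins included. Leave the low blanking block in its bay and the things standing around where they are.

Things in the scene. Friction and masses are not known exactly. Their poses are not given: they have to be found in the camera images.
- dock: Grey charging dock fixed to the desk (desk top z = 0): 130 mm (x) by 270 (y), flat deck 38 mm high. Origin: centre of its underside; z up, x away from the robot at yaw 0 (turned up to 30 deg either way). At each y end an end wall, 20 mm thick in y and 110 in x, rises to 88 mm and carries a pin. Its +x and -x sides are open above the deck. Two bays in a row along y.
- pin_left (a point): Tip of the steel pin on the +y end wall, at x = 0, y = +125 mm of the dock: 8 mm in diameter, standing 14 mm above the wall (tip 102 mm above the desk). Its twin stands at y = -125 mm.
- bay_left (a point): Floor centre of the bay at dock x = 0, y = +50 mm, 6 mm above the desk. The mouth is 44 mm (x) by 46 (y); the deck's edge is 8 mm thick and the cassette's hooks catch beneath it. One bay holds the cassette, the other the blanking block; which is which changes.
- bay_right (a point): The same for the bay at dock y = -50 mm.
- cover: Loose aluminium cover plate, 110 mm (x) by 280 (y) by 5 thick, about 0.35 kg, on the end walls (underside 88 mm above the desk), axes along the dock's, pins through two 13 mm holes at y = -125 and +125. Origin: centre of its underside, z up. Lift it over 14 mm to clear the pins. It hides the cassette, whose top is 4 mm beneath it.
- cover_grip (a point): Middle of the black upright grip rib on the middle of the cover's top, 25 mm above the cover's underside. The rib is 14 mm thick in the cover's x, 80 mm long in y and reaches from 5 to 39 mm above the cover's underside.
- cassette: White battery cassette, 0.2 to 0.4 kg, upright in a bay, axes along the dock's. Origin: centre of its underside; z up. Lower part 42 mm (x) by 44 (y), 32 high, 1 mm clearance in the bay; above it a slimmer body, 22 (x) by 44 (y), up to 78 mm. Black catch paddles on its +x and -x sides. Hooked down unless both catches are in by 5 mm or more; then it slides straight up, free after 32 mm.
- catch_front (a joint): Spring catch on the cassette's -x side (towards the robot): 0 = out and hooked, 0.006 m = pressed in to its stop. Pressing takes 2 N at first, about 6.5 N at the stop; it springs back when let go.
- catch_back (a joint): The same catch on the cassette's +x side: 0 = out and hooked, 0.006 m = pressed in to its stop.
- catch_front_pad (a point): Middle of the outer face of the front catch's paddle (moves with it): 24 mm to -x of the cassette's middle when out, 57 mm above its underside. The paddle is 26 mm wide (y) and 34 tall, from 8 to 42 mm above the deck. The two outer faces are 48 mm apart when out, 36 when both are pressed home.
- catch_back_pad (a point): The same point on the back catch's paddle, 24 mm to +x of the cassette's middle when out.
- blank: Low plain white blanking block, 42 by 44 by 38 mm, loose in the other bay, 6 mm proud of the deck, without catches. Origin: centre of its underside. To be left in its bay.
- bottle: Bystander: brown glass bottle with white cap, 64 mm in diameter, 150 mm tall, loose, beyond the work. Origin: centre of its underside.
- swab_box: Bystander: blue carton of swabs, 80 (x) by 130 (y) by 60 mm high, loose, beyond the dock. Origin: centre of its underside.
- tray: Bystander: empty shallow steel tray, 120 (x) by 200 (y) by 30 mm high, loose, on the left of the desk. Origin: centre of its underside. The desk between tray and dock is clear: about x 0.33 to 0.65 m, y 0.10 to 0.32 m.

How it is judged:
On the way, in this order (a step that is already met when the one before it is completed fails the run):
1. the cover plate lies flat on the desk, grip on top, clear of the dock and let go (height (world z) of cover below 0.006 m and angle between cover's own z axis and vertical below 0.06 rad and linear speed of cover below 0.03 m/s and contact force between cover and the fingers below 0.05 N and contact force between cover and dock below 0.05 N), for 0.2 s.
2. both catches are pinched in while the cassette still stands in its bay (value of joint each of catch_front, catch_back above 0.0045 m and z of cassette in the frame of dock below 0.016 m), for 0.1 s.
At the end, for the whole second after the job is handed in: Cassette held still and upright (20 deg) in the fingers, both catches in over 4.5 mm, its underside over 102 mm above the dock's underside, touching neither dock nor cover; cover let go, flat on the desk (underside within 6 mm, tilt under 0.06 rad), clear of the dock; block raised under 10 mm (all of step 1 and z of cassette in the frame of dock above 0.102 m and angle between cassette's own z axis and vertical below 0.35 rad and value of joint each of catch_front, catch_back above 0.0045 m and contact force between cassette and the fingers above 2 N and contact force between cassette and dock below 0.05 N and contact force between cassette and cover below 0.05 N and linear speed of cassette below 0.03 m/s and z of blank in the frame of dock below 0.016 m); the arm keeps its last pose, push and grip.
It fails at once if the bottle was pushed aside or knocked over (distance of bottle from where it was at the start of the episode above 0.03 m or angle between bottle's own z axis and vertical above 0.35 rad).
It fails at once if the swab box was pushed aside or knocked over (distance of swab_box from where it was at the start of the episode above 0.03 m or angle between swab_box's own z axis and vertical above 0.35 rad).
It fails at once if the tray was pushed aside or knocked over (distance of tray from where it was at the start of the episode above 0.03 m or angle between tray's own z axis and vertical above 0.35 rad).
It fails at once if the cover was let go in the air (height (world z) of cover above 0.03 m and horizontal distance between cover and dock above 0.12 m and contact force between cover and the fingers below 0.02 N and contact force between cover and dock below 0.02 N).
It also fails if it takes over 58 s, if anything falls off the work surface, if the arm or the gripper's body presses on something with over 40 N, if the wrist force passes 120 N, or if a joint passes its speed limit or range.

## Working session

There is one attempt and no reset: what is moved stays moved. The work goes in short steps, Python scripts to look and compute and a tool call to move; the robot and the scene stay as the last step left them, time stands still between calls to the robot, and variables do not carry over. Pictures are saved under pics/ and viewed, and the job is handed in when it is done.

Besides the shell and the picture viewer there is one more tool, called after "Request:" in YAML: its name, and indented under it one key for each argument. send_rows: Moves the arm, as the interface text tells. Its arguments: {"type":"object","properties":{"series":{"type":"array"},"squeeze":{"type":"number"}},"required":["series"]}

```bash
mkdir -p pics; ls; cat > snap.py <<'E'
import sys,cv2,json,numpy as np
from station import ctrl
def snap(name,fn):
    info=ctrl.camera_info(name); im=ctrl.get_image(name)
    cv2.imwrite('pics/'+fn+'.png',im[:,:,::-1]); 
    json.dump({k:np.asarray(v).tolist() for k,v in info.items() if k in('mtx','R','t')},open('pics/'+fn+'.json','w'))
    return info
if __name__=='__main__':
    for a in sys.argv[1:]:
        n,f=a.split(':'); i=snap(n,f); print(n,{k:np.round(v,4).tolist() if k in('mtx','R','t') else v for k,v in i.items()})
    o=ctrl.get_obs(); print({k:np.round(v,4).tolist() for k,v in o.items()})
E
python3 snap.py scene:s0 top:t0
```

```text
pics
scene {'mtx': [[566.5672, 0.0, 318.6032], [0.0, 566.5672, 242.9713], [0.0, 0.0, 1.0]], 'R': [[-0.0339, 0.9994, 0.0026], [0.6557, 0.0242, -0.7546], [-0.7542, -0.0238, -0.6562]], 't': [-0.1259, -0.3226, 1.6266]}
top {'mtx': [[471.8077, 0.0, 322.9152], [0.0, 471.8077, 243.8321], [0.0, 0.0, 1.0]], 'R': [[0.0011, -1.0, 0.0052], [-0.9928, -0.0017, -0.1197], [0.1197, -0.005, -0.9928]], 't': [0.1305, 0.6368, 0.9635]}
{'t': 0.1, 'q': [-1.321, 0.0533, 1.6142, 0.0, 1.476, -0.1191], 'dq': [0.0002, -0.0001, -0.0039, 0.0019, 0.001, 0.0016], 'effort': [0.0015, -39.4903, -37.1363, -0.0, 0.0039, 0.0], 'tool_pos': [0.2252, -0.5824, 0.2412], 'tool_rot': [-3.0865, -0.5758, 0.0002], 'contact_force': [-0.63, 1.0814, 0.5117], 'wrist_torque': [-0.0611, 0.0098, 0.0245], 'opening': 0.0853}
```

View pics/s0.png

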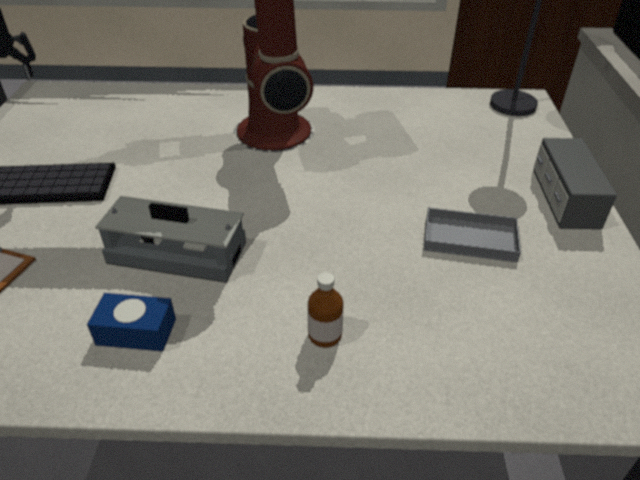

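View pics/t0.png

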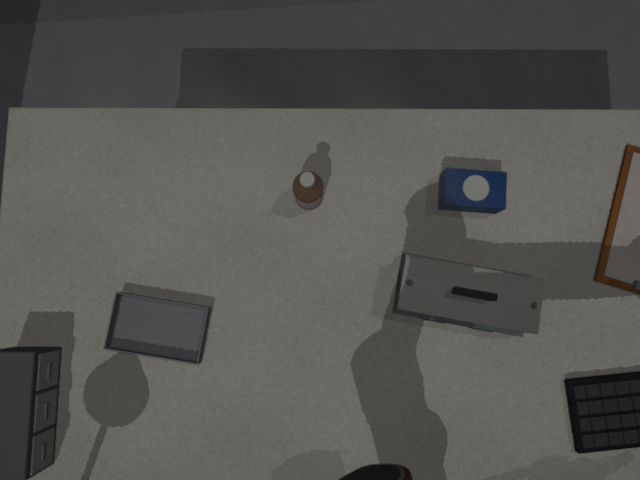

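Top: cover at about (470,292), pins near (409,282) and (534,305). Scene: the cassette shows under the cover near (195,245) or (150,240). I'll enlarge both.

```bash
python3 - <<'E'
import cv2
a=cv2.imread('pics/t0.png')[235:355,380:560]; cv2.imwrite('pics/t0c.png',cv2.resize(a*1,None,fx=4.4,fy=4.4,interpolation=cv2.INTER_CUBIC))
a=cv2.imread('pics/s0.png')[190:285,90:260]; cv2.imwrite('pics/s0c.png',cv2.resize(a,None,fx=4.7,fy=4.7,interpolation=cv2.INTER_CUBIC))
E
```

```text
(no output)
```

View pics/t0c.png

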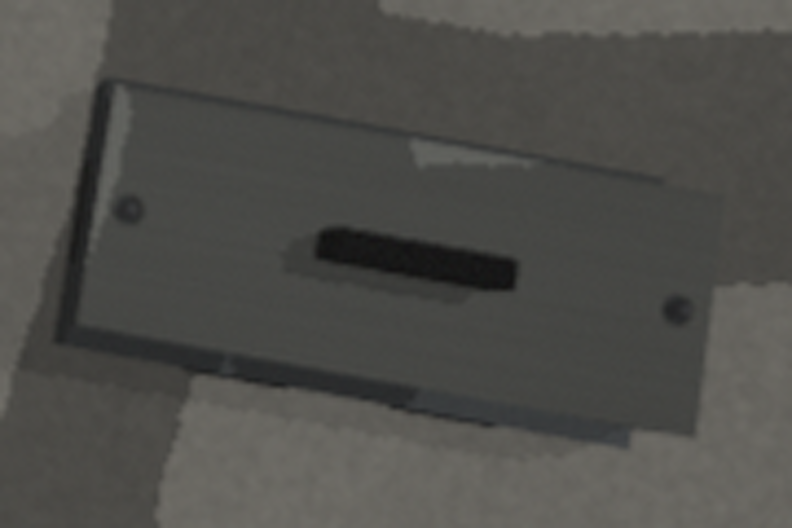

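View pics/s0c.png

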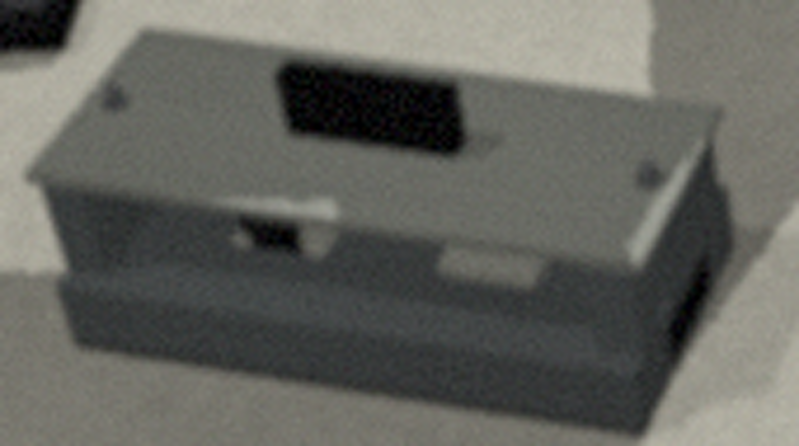

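```bash
cat > geo.py <<'E'
import json,numpy as np
def ray(fn,u,v):
    c=json.load(open(f'pics/{fn}.json'));K=np.array(c['mtx']);R=np.array(c['R']);t=np.array(c['t'])
    return -R.T@t, R.T@np.linalg.inv(K)@[u,v,1]
def onz(fn,u,v,z):
    o,d=ray(fn,u,v); return o+d*(z-o[2])/d[2]
def proj(fn,X):
    c=json.load(open(f'pics/{fn}.json'));p=np.array(c['mtx'])@(np.array(c['R'])@X+np.array(c['t'])); return p[:2]/p[2]
E
python3 - <<'E'
from geo import *
T=lambda a,b:(380+a/4.4-.4,235+b/4.4-.4)
S=lambda a,b:(90+a/4.7-.4,190+b/4.7-.4)
def rep(n,L,R):
    L=L[:2];R=R[:2];d=L-R;print(n,'L',L.round(4),'R',R.round(4),'mid',((L+R)/2).round(4),'len',np.linalg.norm(d).round(4),'yaw',np.arctan2(-d[0],d[1]).round(4))
rep('top pins',onz('t0',*T(128,209),.100),onz('t0',*T(678,310),.100))
rep('scene pins',onz('s0',*S(648,172),.098),onz('s0',*S(115,95),.098))
rep('top rib',onz('t0',*T(318,243),.127),onz('t0',*T(516,276),.127))
c=[onz('t0',*T(*p),.093) for p in[(103,80),(722,198),(695,435),(78,328)]]
print('corner mid',np.mean(c,0).round(4)); rep('far edge',c[0],c[1]); rep('near',c[3],c[2])
rep('scene rib top',onz('s0',*S(457,80),.127),onz('s0',*S(283,63),.127))
print('tray',onz('t0',115,290,.03).round(3),onz('t0',212,305,.03).round(3),onz('t0',105,349,.03).round(3),onz('t0',200,362,.03).round(3))
print('box',onz('t0',441,169,.06).round(3),onz('t0',506,205,.06).round(3),'bottle',onz('t0',308,181,.15).round(3))
E
```

```text
top pins L [ 0.5534 -0.0376] R [ 0.5088 -0.2824] mid [ 0.5311 -0.16  ] len 0.2488 yaw -0.1804
scene pins L [ 0.5544 -0.0398] R [ 0.5094 -0.285 ] mid [ 0.5319 -0.1624] len 0.2493 yaw -0.1815
top rib L [ 0.5377 -0.1149] R [ 0.5236 -0.2005] mid [ 0.5306 -0.1577] len 0.0868 yaw -0.1638
corner mid [ 0.5313 -0.1606  0.093 ]
far edge L [ 0.6122 -0.0287] R [ 0.559  -0.3081] mid [ 0.5856 -0.1684] len 0.2844 yaw -0.1882
near L [ 0.5004 -0.0153] R [ 0.4534 -0.2902] mid [ 0.4769 -0.1528] len 0.2789 yaw -0.1695
scene rib top L [ 0.5305 -0.1231] R [ 0.5212 -0.201 ] mid [ 0.5258 -0.1621] len 0.0784 yaw -0.118
tray [0.539 0.57  0.03 ] [0.508 0.365 0.03 ] [0.417 0.584 0.03 ] [0.39  0.386 0.03 ]
box [ 0.794 -0.118  0.06 ] [ 0.717 -0.253  0.06 ] bottle [0.744 0.161 0.15 ]
```

```bash
cat > plan.py <<'E'
import sys,numpy as np
from scipy.spatial.transform import Rotation as Rot
from station import ctrl
# usage: plan.py x y z jawheading_rad n [gain]
x,y,z,h=map(float,sys.argv[1:5]); n=int(sys.argv[5])
o=ctrl.get_obs(); p=np.array(o['tool_pos']); R=Rot.from_rotvec(o['tool_rot'])
def goalR(h):
    yv=np.array([np.cos(h),np.sin(h),0]); zv=np.array([0,0,-1.]); return Rot.from_matrix(np.c_[np.cross(yv,zv),yv,zv])
G=goalR(h); G2=goalR(h+np.pi)
if np.linalg.norm((R.inv()*G2).as_rotvec())<np.linalg.norm((R.inv()*G).as_rotvec()) and len(sys.argv)<7: G=G2
print('t',round(o['t'],2),'pos',p.round(4),'q',np.round(o['q'],3),'F',np.round(o['contact_force'],1),'open',round(o['opening'],4))
g=np.array([x,y,z]); rv=(R.inv()*G).as_rotvec()
print('world err mm',((g-p)*1000).round(1),'tool err cm',(R.inv().apply(g-p)*100).round(2),'turn',rv.round(3))
k=R
for i in range(n):
    d=k.inv().apply((g-p)/n)*100; w=rv/n
    print([*d.round(2)],[*w.round(3)]); k=k*Rot.from_rotvec(w)
E
python3 plan.py .5315 -.161 .20 -.181 10
```

```text
t 0.1 pos [ 0.2252 -0.5824  0.2412] q [-1.321  0.053  1.614  0.     1.476 -0.119] F [-0.6  1.1  0.5] open 0.0853
world err mm [306.3 421.4 -41.2] tool err cm [ 43.77 -28.26   4.18] turn [-2.000e-03 -1.000e-03 -1.021e+00]
[np.float64(4.38), np.float64(-2.83), np.float64(0.42)] [np.float64(-0.0), np.float64(-0.0), np.float64(-0.102)]
[np.float64(4.64), np.float64(-2.37), np.float64(0.42)] [np.float64(-0.0), np.float64(-0.0), np.float64(-0.102)]
[np.float64(4.86), np.float64(-1.88), np.float64(0.42)] [np.float64(-0.0), np.float64(-0.0), np.float64(-0.102)]
[np.float64(5.03), np.float64(-1.37), np.float64(0.42)] [np.float64(-0.0), np.float64(-0.0), np.float64(-0.102)]
[np.float64(5.14), np.float64(-0.86), np.float64(0.41)] [np.float64(-0.0), np.float64(-0.0), np.float64(-0.102)]
[np.float64(5.2), np.float64(-0.33), np.float64(0.41)] [np.float64(-0.0), np.float64(-0.0), np.float64(-0.102)]
[np.float64(5.21), np.float64(0.2), np.float64(0.41)] [np.float64(-0.0), np.float64(-0.0), np.float64(-0.102)]
[np.float64(5.16), np.float64(0.73), np.float64(0.41)] [np.float64(-0.0), np.float64(-0.0), np.float64(-0.102)]
[np.float64(5.06), np.float64(1.26), np.float64(0.41)] [np.float64(-0.0), np.float64(-0.0), np.float64(-0.102)]
[np.float64(4.9), np.float64(1.76), np.float64(0.41)] [np.float64(-0.0), np.float64(-0.0), np.float64(-0.102)]
```

Request:
send_rows:
  series:
    - {"tx": 4.4,"ty": -2.8,"tz": 0,"wz": -0.1,"jaw": 0}
    - {"tx": 4.6,"ty": -2.4,"tz": 0,"wz": -0.1,"jaw": 0}
    - {"tx": 4.9,"ty": -1.9,"tz": 0,"wz": -0.1,"jaw": 0}
    - {"tx": 5.0,"ty": -1.4,"tz": 0,"wz": -0.1,"jaw": 0}
    - {"tx": 5.1,"ty": -0.9,"tz": 0,"wz": -0.1,"jaw": 0}

```text
invalid input at $.series[0]: expected keys tx, ty, tz, wx, wy, wz, jaw
```

```bash
python3 plan.py .5315 -.161 .20 -.181 5
```

```text
t 0.1 pos [ 0.2252 -0.5824  0.2412] q [-1.321  0.053  1.614  0.     1.476 -0.119] F [-0.6  1.1  0.5] open 0.0853
world err mm [306.3 421.4 -41.2] tool err cm [ 43.77 -28.26   4.18] turn [-2.000e-03 -1.000e-03 -1.021e+00]
[np.float64(8.75), np.float64(-5.65), np.float64(0.84)] [np.float64(-0.0), np.float64(-0.0), np.float64(-0.204)]
[np.float64(9.72), np.float64(-3.76), np.float64(0.83)] [np.float64(-0.0), np.float64(-0.0), np.float64(-0.204)]
[np.float64(10.28), np.float64(-1.71), np.float64(0.83)] [np.float64(-0.0), np.float64(-0.0), np.float64(-0.204)]
[np.float64(10.41), np.float64(0.41), np.float64(0.83)] [np.float64(-0.0), np.float64(-0.0), np.float64(-0.204)]
[np.float64(10.11), np.float64(2.51), np.float64(0.83)] [np.float64(-0.0), np.float64(-0.0), np.float64(-0.204)]
```

Request:
send_rows:
  series:
    - {"tx": 4.4,"ty": -2.8,"tz": 0,"wx": 0,"wy": 0,"wz": -0.1,"jaw": 0}
    - {"tx": 4.6,"ty": -2.4,"tz": 0,"wx": 0,"wy": 0,"wz": -0.1,"jaw": 0}
    - {"tx": 4.9,"ty": -1.9,"tz": 0,"wx": 0,"wy": 0,"wz": -0.1,"jaw": 0}
    - {"tx": 5.0,"ty": -1.4,"tz": 0,"wx": 0,"wy": 0,"wz": -0.1,"jaw": 0}
    - {"tx": 5.1,"ty": -0.9,"tz": 0,"wx": 0,"wy": 0,"wz": -0.1,"jaw": 0}

```text
t: 0.72
tool_pos: [0.3786, -0.3666, 0.2383]
tool_rot: [-2.838, -1.333, -0.001]
contact_force: [0.6, -1.1, -0.4]
opening: 0.0857
```

```bash
sed -i 's/\[\*d.round(2)\],\[\*w.round(3)\]/d.round(2),w.round(3)/' plan.py; python3 plan.py .5315 -.161 .20 -.181 5
```

```text
t 0.72 pos [ 0.3786 -0.3666  0.2383] q [-0.912 -0.177  1.84   0.002  1.486 -0.219] F [ 0.6 -1.1 -0.4] open 0.0857
world err mm [152.9 205.6 -38.3] tool err cm [25.57 -1.35  3.92] turn [-0.005 -0.005 -0.512]
[ 5.11 -0.27  0.78] [-0.001 -0.001 -0.102]
[5.12 0.25 0.78] [-0.001 -0.001 -0.102]
[5.06 0.77 0.77] [-0.001 -0.001 -0.102]
[4.96 1.29 0.77] [-0.001 -0.001 -0.102]
[4.8  1.79 0.77] [-0.001 -0.001 -0.102]
```

Good tracking.

Request:
send_rows:
  series:
    - {"tx": 5.1,"ty": -0.3,"tz": 0.5,"wx": 0,"wy": 0,"wz": -0.1,"jaw": 0}
    - {"tx": 5.1,"ty": 0.2,"tz": 0.5,"wx": 0,"wy": 0,"wz": -0.1,"jaw": 0}
    - {"tx": 5.0,"ty": 0.8,"tz": 0.5,"wx": 0,"wy": 0,"wz": -0.1,"jaw": 0}
    - {"tx": 5.0,"ty": 1.3,"tz": 0.5,"wx": 0,"wy": 0,"wz": -0.1,"jaw": 0}
    - {"tx": 4.8,"ty": 1.8,"tz": 0.5,"wx": 0,"wy": 0,"wz": -0.1,"jaw": 0}

```text
t: 1.35
tool_pos: [0.5336, -0.1527, 0.212]
tool_rot: [-2.403, -2.013, -0.003]
contact_force: [-0.1, -0.5, -0.6]
opening: 0.0854
```

Request:
send_rows:
  series:
    - {"tx": 0,"ty": 0,"tz": 0,"wx": 0,"wy": 0,"wz": 0,"jaw": 0}

```text
t: 1.48
tool_pos: [0.5343, -0.1498, 0.2108]
tool_rot: [-2.397, -2.018, -0.002]
contact_force: [-0.2, 0.4, -0.4]
opening: 0.0857
```

```bash
python3 plan.py .5315 -.161 .20 -.181 1; python3 snap.py wrist:w1
```

```text
t 1.48 pos [ 0.5343 -0.1498  0.2108] q [-0.41  -0.089  1.806  0.005  1.432 -0.239] F [-0.2  0.4 -0.4] open 0.0857
world err mm [ -2.8 -11.2 -10.8] tool err cm [-1.16 -0.08  1.07] turn [-0.006 -0.006  0.01 ]
[-1.16 -0.08  1.07] [-0.006 -0.006  0.01 ]
wrist {'mtx': [[371.6483, 0.0, 316.7715], [0.0, 371.6483, 237.3797], [0.0, 0.0, 1.0]], 'R': [[0.9854, -0.17, -0.0066], [-0.1615, -0.9465, 0.2793], [-0.0537, -0.2742, -0.9602]], 't': [-0.5507, -0.0823, 0.3378]}
{'t': 1.525, 'q': [-0.4121, -0.0895, 1.8059, 0.0044, 1.4321, -0.2394], 'dq': [-0.0463, -0.0137, 0.0039, -0.0074, 0.0043, -0.0], 'effort': [0.9933, -32.4804, -36.8135, 0.0885, -0.0073, -0.0035], 'tool_pos': [0.5337, -0.1511, 0.211], 'tool_rot': [-2.399, -2.0156, -0.0012], 'contact_force': [-0.5111, -0.2641, 0.3559], 'wrist_torque': [-0.0147, -0.0151, 0.0387], 'opening': 0.0849}
```

View pics/w1.png

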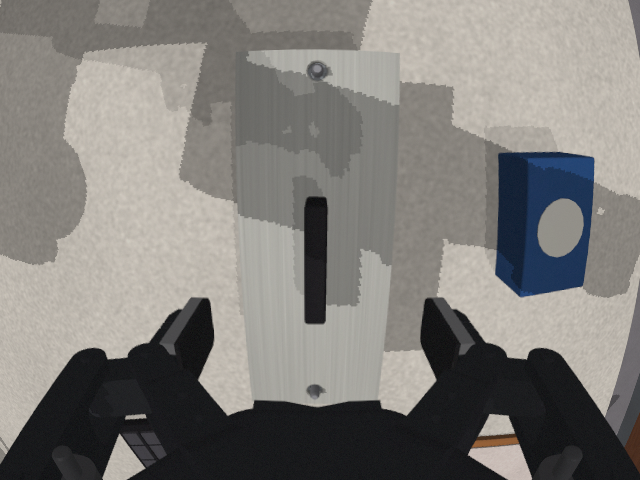

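Wrist view: the pins are at (317,70) for +y and (315,391) for -y, and the rib top runs from about (316,198) to (315,323). I'll check these against the earlier fix.

```bash
cat >> geo.py <<'E'
def wonz(fn,u,v,z):
    c=json.load(open(f'pics/{fn}.json'));K=np.array(c['mtx']);R=np.array(c['R']);t=np.array(c['t'])
    d=np.array([u-K[0,2],v-K[1,2]]);r=np.linalg.norm(d);a=r/K[0,0]
    v3=np.r_[d/r*np.sin(a),np.cos(a)]; o=-R.T@t; w=R.T@v3
    return o+w*(z-o[2])/w[2]
E
python3 - <<'E'
from geo import *
L=wonz('w1',317,70,.102);R=wonz('w1',315,391,.102);d=L-R
print(L.round(4),R.round(4),((L+R)/2).round(4),np.linalg.norm(d),np.arctan2(-d[0],d[1]))
L=wonz('w1',316,199,.127);R=wonz('w1',315,323,.127);d=L-R
print(L.round(4),R.round(4),((L+R)/2).round(4),np.linalg.norm(d),np.arctan2(-d[0],d[1]))
E
python3 plan.py .5315 -.161 .14 -.181 2
```

```text
[ 0.5531 -0.0384  0.102 ] [ 0.5102 -0.2775  0.102 ] [ 0.5316 -0.158   0.102 ] 0.24292692924408482 -0.17748299602205336
[ 0.539  -0.1174  0.127 ] [ 0.5242 -0.1989  0.127 ] [ 0.5316 -0.1581  0.127 ] 0.08281102965985174 -0.17955803343925814
t 1.52 pos [ 0.5337 -0.1511  0.211 ] q [-0.412 -0.089  1.806  0.004  1.432 -0.239] F [-0.5 -0.3  0.4] open 0.0849
world err mm [ -2.2  -9.9 -71. ] tool err cm [-1.06 -0.01  7.09] turn [-0.006 -0.006  0.008]
[-0.53 -0.    3.55] [-0.003 -0.003  0.004]
[-0.52 -0.01  3.55] [-0.003 -0.003  0.004]
```

Request:
send_rows:
  series:
    - {"tx": -0.5,"ty": 0,"tz": 3.5,"wx": 0,"wy": 0,"wz": 0,"jaw": 0}
    - {"tx": -0.4,"ty": 0,"tz": 3.0,"wx": 0,"wy": 0,"wz": 0,"jaw": 0}
    - {"tx": 0,"ty": 0,"tz": 0,"wx": 0,"wy": 0,"wz": 0,"jaw": 0}

```text
t: 1.9
tool_pos: [0.5308, -0.1624, 0.1451]
tool_rot: [-2.405, -2.012, -0.0]
contact_force: [0.1, -0.9, -0.3]
opening: 0.0856
```

```bash
python3 plan.py .5315 -.160 .11 -.181 2
```

```text
t 1.9 pos [ 0.5308 -0.1624  0.1451] q [-0.432 -0.03   1.863  0.003  1.314 -0.256] F [ 0.1 -0.9 -0.3] open 0.0856
world err mm [  0.7   2.4 -35.1] tool err cm [0.23 0.05 3.51] turn [-0.005 -0.004  0.003]
[0.12 0.02 1.76] [-0.003 -0.002  0.002]
[0.12 0.02 1.76] [-0.003 -0.002  0.002]
```

Request:
send_rows:
  series:
    - {"tx": 0.1,"ty": 0,"tz": 1.8,"wx": -0.005,"wy": -0.004,"wz": 0,"jaw": 0}
    - {"tx": 0.1,"ty": 0,"tz": 1.5,"wx": 0,"wy": 0,"wz": 0,"jaw": 0}
    - {"tx": 0,"ty": 0,"tz": 0,"wx": 0,"wy": 0,"wz": 0,"jaw": 0.3}
  squeeze: 50

```text
t: 2.28
tool_pos: [0.5317, -0.1619, 0.1127]
tool_rot: [2.409, 2.011, 0.002]
contact_force: [-0.4, 0.6, -0.1]
opening: 0.07
```

```bash
python3 plan.py .5315 -.160 .11 -.181 1
```

```text
t 2.27 pos [ 0.5317 -0.1619  0.1127] q [-0.429  0.003  1.889 -0.     1.246 -0.249] F [-0.4  0.6 -0.1] open 0.07
world err mm [-0.2  1.9 -2.7] tool err cm [ 0.18 -0.05  0.27] turn [0.004 0.001 0.001]
[ 0.18 -0.05  0.27] [0.004 0.001 0.001]
```

Request:
send_rows:
  series:
    - {"tx": 0.1,"ty": 0,"tz": 0.2,"wx": 0,"wy": 0,"wz": 0,"jaw": 0.6}
    - {"tx": 0,"ty": 0,"tz": 0,"wx": 0,"wy": 0,"wz": 0,"jaw": 1}
    - {"tx": 0,"ty": 0,"tz": 0,"wx": 0,"wy": 0,"wz": 0,"jaw": 1}
    - {"tx": 0,"ty": 0,"tz": 0,"wx": 0,"wy": 0,"wz": 0,"jaw": 1}
    - {"tx": 0,"ty": 0,"tz": 0,"wx": 0,"wy": 0,"wz": 0,"jaw": 1}

```text
t: 2.9
tool_pos: [0.5328, -0.161, 0.1124]
tool_rot: [2.407, 2.01, 0.003]
contact_force: [-0.4, -0.1, -0.6]
opening: 0.013
```

Request:
send_rows:
  series:
    - {"tx": 0,"ty": 0,"tz": 0,"wx": 0,"wy": 0,"wz": 0,"jaw": 1}
    - {"tx": 0,"ty": 0,"tz": 0,"wx": 0,"wy": 0,"wz": 0,"jaw": 1}

```text
t: 3.15
tool_pos: [0.5328, -0.1611, 0.1124]
tool_rot: [2.407, 2.01, 0.003]
contact_force: [1.5, 0.7, 0.1]
opening: 0.0132
```

```bash
python3 snap.py wrist:w2
```

```text
wrist {'mtx': [[371.6483, 0.0, 316.7715], [0.0, 371.6483, 237.3797], [0.0, 0.0, 1.0]], 'R': [[0.984, -0.1783, 0.0048], [-0.1721, -0.9422, 0.2874], [-0.0467, -0.2836, -0.9578]], 't': [-0.5536, -0.0602, 0.2346]}
{'t': 3.2, 'q': [-0.427, 0.0039, 1.8884, -0.0006, 1.2434, -0.2474], 'dq': [0.0014, -0.0007, 0.0006, 0.0036, 0.0001, -0.0002], 'effort': [0.0206, -34.6478, -34.2817, 0.0187, -0.0583, 0.0006], 'tool_pos': [0.5328, -0.161, 0.1123], 'tool_rot': [2.4073, 2.01, 0.0032], 'contact_force': [-0.2218, -1.1793, -0.8129], 'wrist_torque': [0.0623, 0.0606, 0.0048], 'opening': 0.0134}
```

View pics/w2.png

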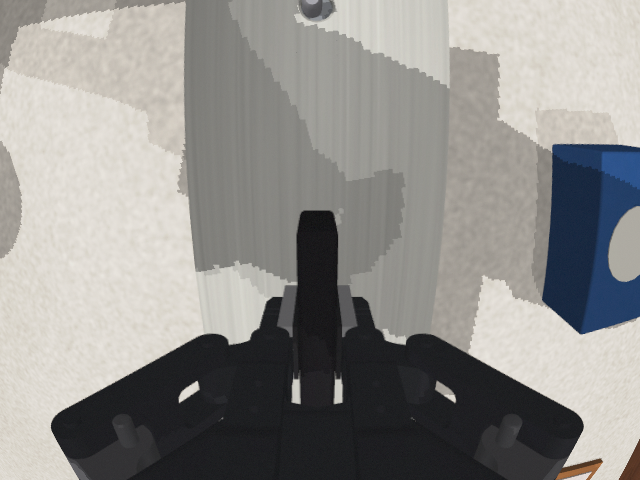

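The rib is held between the pads at (317,330), opening 13 mm. I'll lift.

Request:
send_rows:
  series:
    - {"tx": 0,"ty": 0,"tz": -1,"wx": 0,"wy": 0,"wz": 0,"jaw": 1}
    - {"tx": 0,"ty": 0,"tz": -1.5,"wx": 0,"wy": 0,"wz": 0,"jaw": 1}
    - {"tx": 0,"ty": 0,"tz": -2,"wx": 0,"wy": 0,"wz": 0,"jaw": 1}
    - {"tx": 0,"ty": 0,"tz": -3,"wx": 0,"wy": 0,"wz": 0,"jaw": 1}
    - {"tx": 0,"ty": 0,"tz": -3,"wx": 0,"wy": 0,"wz": 0,"jaw": 1}

```text
t: 3.82
tool_pos: [0.5293, -0.1593, 0.2178]
tool_rot: [-2.409, -2.011, 0.003]
contact_force: [0.1, 0.3, -3.4]
opening: 0.013
```

```bash
python3 snap.py wrist:w3;  python3 plan.py .48 .21 .20 1.39 12
```

```text
wrist {'mtx': [[371.6483, 0.0, 316.7715], [0.0, 371.6483, 237.3797], [0.0, 0.0, 1.0]], 'R': [[0.984, -0.1783, -0.0044], [-0.1697, -0.9434, 0.285], [-0.055, -0.2797, -0.9585]], 't': [-0.5484, -0.0905, 0.341]}
{'t': 3.875, 'q': [-0.4268, -0.1043, 1.799, -0.0003, 1.4426, -0.2474], 'dq': [-0.0024, 0.0076, -0.0173, 0.0027, -0.112, -0.001], 'effort': [-0.28, -22.7897, -27.0134, -0.0004, 0.3287, 0.0006], 'tool_pos': [0.5315, -0.1603, 0.2233], 'tool_rot': [2.4084, 2.0109, 0.0026], 'contact_force': [1.6391, -0.8264, 0.6134], 'wrist_torque': [-0.0642, -0.2104, -0.0531], 'opening': 0.0133}
t 3.88 pos [ 0.5315 -0.1603  0.2233] q [-0.427 -0.104  1.799 -0.     1.443 -0.247] F [ 1.6 -0.8  0.6] open 0.0133
world err mm [-51.5 370.3 -23.3] tool err cm [ 35.52 -11.68   2.23] turn [ 0.002  0.004 -1.569]
[ 2.96 -0.97  0.19] [ 0.     0.    -0.131]
[ 3.06 -0.58  0.19] [ 0.     0.    -0.131]
[ 3.11 -0.18  0.19] [ 0.     0.    -0.131]
[3.11 0.23 0.19] [ 0.     0.    -0.131]
[3.05 0.64 0.19] [ 0.     0.    -0.131]
[2.94 1.03 0.19] [ 0.     0.    -0.131]
[2.78 1.4  0.19] [ 0.     0.    -0.131]
[2.58 1.75 0.19] [ 0.     0.    -0.131]
[2.32 2.07 0.19] [ 0.     0.    -0.131]
[2.03 2.36 0.19] [ 0.     0.    -0.131]
[1.71 2.6  0.19] [ 0.     0.    -0.131]
[1.35 2.81 0.19] [ 0.     0.    -0.131]
```

View pics/w3.png

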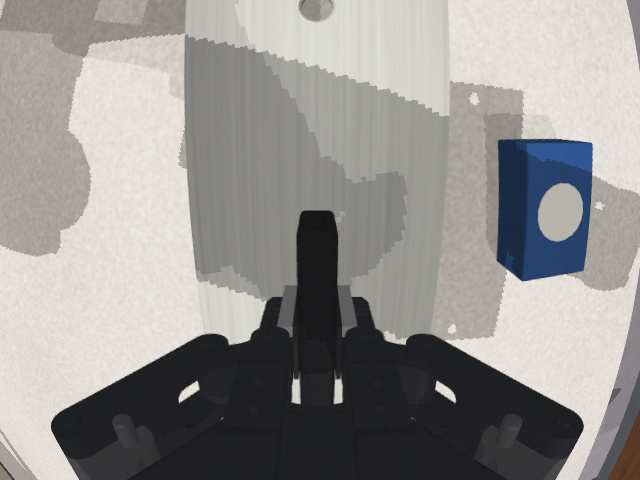

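Request:
send_rows:
  series:
    - {"tx": 3.0,"ty": -0.9,"tz": 0,"wx": 0,"wy": 0,"wz": -0.1,"jaw": 1}
    - {"tx": 3.3,"ty": -0.5,"tz": 0,"wx": 0,"wy": 0,"wz": -0.13,"jaw": 1}
    - {"tx": 3.3,"ty": -0.1,"tz": 0,"wx": 0,"wy": 0,"wz": -0.13,"jaw": 1}
    - {"tx": 3.3,"ty": 0.3,"tz": 0,"wx": 0,"wy": 0,"wz": -0.13,"jaw": 1}
    - {"tx": 3.2,"ty": 0.7,"tz": 0,"wx": 0,"wy": 0,"wz": -0.13,"jaw": 1}

```text
t: 4.5
tool_pos: [0.516, 0.0048, 0.2254]
tool_rot: [1.656, 2.657, 0.003]
contact_force: [0.4, 0.1, -3.9]
opening: 0.0129
```

```bash
python3 plan.py .49 .21 .20 1.39 7
```

```text
t 4.5 pos [0.516  0.0048 0.2254] q [-0.134 -0.207  1.887 -0.003  1.452 -0.589] F [ 0.4  0.1 -3.9] open 0.0129
world err mm [-26.  205.2 -25.4] tool err cm [19.59  6.68  2.43] turn [ 0.003  0.01  -0.934]
[2.8  0.95 0.35] [ 0.     0.001 -0.133]
[2.65 1.32 0.35] [ 0.     0.001 -0.133]
[2.45 1.66 0.35] [ 0.     0.001 -0.133]
[2.2  1.97 0.36] [ 0.     0.001 -0.133]
[1.92 2.25 0.36] [ 0.     0.001 -0.133]
[1.61 2.48 0.36] [ 0.     0.001 -0.133]
[1.26 2.67 0.36] [ 0.     0.001 -0.133]
```

Request:
send_rows:
  series:
    - {"tx": 2.8,"ty": 0.9,"tz": 0.3,"wx": 0,"wy": 0,"wz": -0.13,"jaw": 1}
    - {"tx": 2.7,"ty": 1.3,"tz": 0.3,"wx": 0,"wy": 0,"wz": -0.13,"jaw": 1}
    - {"tx": 2.5,"ty": 1.7,"tz": 0.3,"wx": 0,"wy": 0,"wz": -0.13,"jaw": 1}
    - {"tx": 2.2,"ty": 2.0,"tz": 0.3,"wx": 0,"wy": 0,"wz": -0.13,"jaw": 1}
    - {"tx": 1.9,"ty": 2.2,"tz": 0.3,"wx": 0,"wy": 0,"wz": -0.13,"jaw": 1}

```text
t: 5.12
tool_pos: [0.4944, 0.157, 0.2092]
tool_rot: [0.687, 3.054, -0.002]
contact_force: [0.6, 0.3, -3.9]
opening: 0.0129
```

```bash
python3 plan.py .49 .21 .16 1.39 3
```

```text
t 5.12 pos [0.4944 0.157  0.2092] q [ 0.167 -0.189  1.898 -0.006  1.422 -0.961] F [ 0.6  0.3 -3.9] open 0.0129
world err mm [ -4.4  53.  -49.2] tool err cm [2.72 4.59 4.9 ] turn [-0.     0.012 -0.262]
[0.91 1.53 1.63] [-0.     0.004 -0.087]
[0.76 1.6  1.64] [-0.     0.004 -0.087]
[0.61 1.66 1.64] [-0.     0.004 -0.087]
```

Request:
send_rows:
  series:
    - {"tx": 0.9,"ty": 1.5,"tz": 1.6,"wx": 0,"wy": 0.004,"wz": -0.08,"jaw": 1}
    - {"tx": 0.8,"ty": 1.5,"tz": 1.6,"wx": 0,"wy": 0.004,"wz": -0.08,"jaw": 1}
    - {"tx": 0.5,"ty": 1.2,"tz": 1.6,"wx": 0,"wy": 0.004,"wz": -0.06,"jaw": 1}
    - {"tx": 0,"ty": 0,"tz": 1,"wx": 0,"wy": 0,"wz": 0,"jaw": 1}

```text
t: 5.62
tool_pos: [0.4884, 0.2076, 0.1503]
tool_rot: [0.331, 3.122, 0.002]
contact_force: [-0.5, -0.2, -3.8]
opening: 0.0132
```

```bash
python3 snap.py top:t4 scene:s4; python3 plan.py .49 .21 .0243 1.39 4
```

```text
top {'mtx': [[471.8077, 0.0, 322.9152], [0.0, 471.8077, 243.8321], [0.0, 0.0, 1.0]], 'R': [[0.0011, -1.0, 0.0052], [-0.9928, -0.0017, -0.1197], [0.1197, -0.005, -0.9928]], 't': [0.1305, 0.6368, 0.9635]}
scene {'mtx': [[566.5672, 0.0, 318.6032], [0.0, 566.5672, 242.9713], [0.0, 0.0, 1.0]], 'R': [[-0.0339, 0.9994, 0.0026], [0.6557, 0.0242, -0.7546], [-0.7542, -0.0238, -0.6562]], 't': [-0.1259, -0.3226, 1.6266]}
{'t': 5.725, 'q': [0.2601, -0.0996, 1.9211, 0.0001, 1.3197, -1.0981], 'dq': [-0.0094, -0.0167, -0.0243, 0.0003, 0.0099, -0.0007], 'effort': [0.3325, -33.005, -37.9213, 0.0335, -0.1493, -0.0071], 'tool_pos': [0.488, 0.2067, 0.1498], 'tool_rot': [0.3334, 3.1235, 0.0004], 'contact_force': [-0.5397, -1.5238, -4.2618], 'wrist_torque': [-0.0454, 0.0238, -0.0515], 'opening': 0.0134}
t 5.72 pos [0.488  0.2067 0.1498] q [ 0.26  -0.1    1.921  0.     1.32  -1.098] F [-0.5 -1.5 -4.3] open 0.0134
world err mm [   2.     3.3 -125.5] tool err cm [-0.12  0.36 12.55] turn [ 0.     0.    -0.032]
[-0.03  0.09  3.14] [ 0.     0.    -0.008]
[-0.03  0.09  3.14] [ 0.     0.    -0.008]
[-0.03  0.09  3.14] [ 0.     0.    -0.008]
[-0.03  0.09  3.14] [ 0.     0.    -0.008]
```

View pics/t4.png

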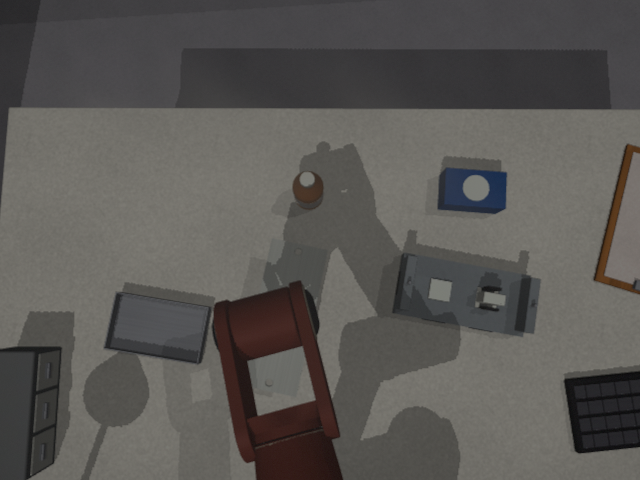

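View pics/s4.png

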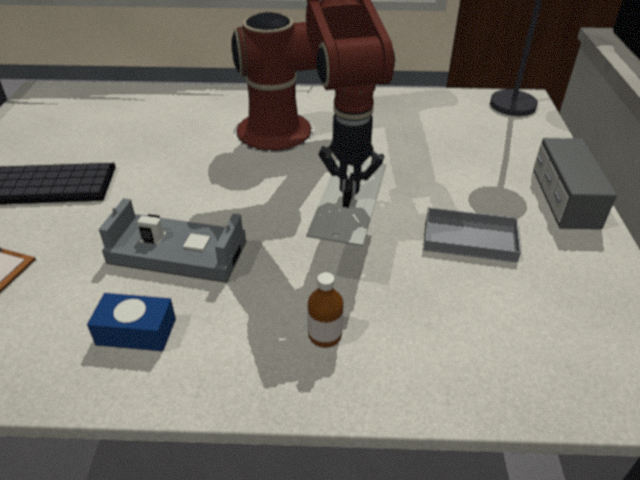

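Both views show the cover held level, clear of tray and bottle. The cassette is in the right bay, at top (490,298). Now lower it.

Request:
send_rows:
  series:
    - {"tx": 0,"ty": 0.2,"tz": 3,"wx": 0,"wy": 0,"wz": 0,"jaw": 1}
    - {"tx": 0,"ty": 0,"tz": 3,"wx": 0,"wy": 0,"wz": 0,"jaw": 1}
    - {"tx": 0,"ty": 0,"tz": 2.5,"wx": 0,"wy": 0,"wz": 0,"jaw": 1}
    - {"tx": 0,"ty": 0,"tz": 1.5,"wx": 0,"wy": 0,"wz": 0,"jaw": 1}
    - {"tx": 0,"ty": 0,"tz": 0,"wx": 0,"wy": 0,"wz": 0,"jaw": 1}

```text
t: 6.35
tool_pos: [0.4934, 0.2068, 0.0524]
tool_rot: [0.343, 3.113, 0.004]
contact_force: [0.2, -0.5, -5.1]
opening: 0.0131
```

```bash
python3 plan.py .49 .21 .0243 1.39 2; python3 -c "
from station import ctrl;import numpy as np;from scipy.spatial.transform import Rotation as R
o=ctrl.get_obs();print(R.from_rotvec(o['tool_rot']).as_matrix()[:,2].round(4))"
```

```text
t 6.35 pos [0.4934 0.2068 0.0524] q [ 2.580e-01  3.300e-02  1.972e+00 -1.000e-03  1.127e+00 -1.092e+00] F [ 0.2 -0.5 -5.1] open 0.0131
world err mm [ -3.4   3.2 -28.1] tool err cm [0.43 0.23 2.81] turn [ 0.003  0.009 -0.039]
[0.22 0.12 1.41] [ 0.002  0.005 -0.019]
[0.21 0.12 1.41] [ 0.002  0.005 -0.019]
[ 0.01    0.0014 -0.9999]
```

Request:
send_rows:
  series:
    - {"tx": 0,"ty": 0,"tz": 1.2,"wx": 0.002,"wy": 0.009,"wz": 0,"jaw": 1}
    - {"tx": 0,"ty": 0,"tz": 0.8,"wx": 0,"wy": 0,"wz": 0,"jaw": 1}
    - {"tx": 0,"ty": 0,"tz": 0.3,"wx": 0,"wy": 0,"wz": 0,"jaw": 1}
    - {"tx": 0,"ty": 0,"tz": 0.2,"wx": 0,"wy": 0,"wz": 0,"jaw": 1}

```text
t: 6.85
tool_pos: [0.4964, 0.2073, 0.0292]
tool_rot: [0.344, 3.117, 0.005]
contact_force: [-0.6, -1.1, -4.3]
opening: 0.013
```

```bash
python3 plan.py .49 .21 .0243 1.39 2
```

```text
t 6.85 pos [0.4964 0.2073 0.0292] q [ 2.570e-01  7.800e-02  1.970e+00  1.000e-03  1.087e+00 -1.095e+00] F [-0.6 -1.1 -4.3] open 0.013
world err mm [-6.4  2.7 -4.9] tool err cm [0.68 0.13 0.49] turn [ 0.004  0.005 -0.039]
[0.34 0.06 0.24] [ 0.002  0.003 -0.02 ]
[0.34 0.07 0.24] [ 0.002  0.003 -0.02 ]
```

Request:
send_rows:
  series:
    - {"tx": 0,"ty": 0,"tz": 0.3,"wx": 0.003,"wy": 0.005,"wz": 0,"jaw": 1}
    - {"tx": 0,"ty": 0,"tz": 0.3,"wx": 0,"wy": 0,"wz": 0,"jaw": 1}
    - {"tx": 0,"ty": 0,"tz": 0.2,"wx": 0,"wy": 0,"wz": 0,"jaw": 1}

```text
t: 7.22
tool_pos: [0.4968, 0.2075, 0.0242]
tool_rot: [-0.344, -3.121, 0.0]
contact_force: [-11.6, -4.0, 17.1]
opening: 0.013
```

```bash
python3 plan.py .49 .21 .0243 1.39 2
```

```text
t 7.22 pos [0.4968 0.2075 0.0242] q [ 2.570e-01  9.300e-02  1.965e+00  1.000e-03  1.086e+00 -1.094e+00] F [-11.6  -4.   17.1] open 0.013
world err mm [-6.8  2.5  0.1] tool err cm [ 0.72  0.09 -0.01] turn [-0.    -0.002 -0.039]
[ 0.36  0.05 -0.  ] [-0.    -0.001 -0.019]
[ 0.36  0.05 -0.  ] [-0.    -0.001 -0.019]
```

On the desk (contact force +17 N, TCP height as expected). Release.

Request:
send_rows:
  series:
    - {"tx": 0,"ty": 0,"tz": -0.05,"wx": 0,"wy": 0,"wz": 0,"jaw": 1}
    - {"tx": 0,"ty": 0,"tz": 0,"wx": 0,"wy": 0,"wz": 0,"jaw": 0.6}
    - {"tx": 0,"ty": 0,"tz": 0,"wx": 0,"wy": 0,"wz": 0,"jaw": 0.3}
    - {"tx": 0,"ty": 0,"tz": 0,"wx": 0,"wy": 0,"wz": 0,"jaw": 0}
    - {"tx": 0,"ty": 0,"tz": 0,"wx": 0,"wy": 0,"wz": 0,"jaw": 0}

```text
t: 7.85
tool_pos: [0.4994, 0.2082, 0.0271]
tool_rot: [0.344, 3.119, 0.003]
contact_force: [0.3, 0.7, -1.2]
opening: 0.0837
```

```bash
python3 snap.py wrist:w5
```

```text
wrist {'mtx': [[371.6483, 0.0, 316.7715], [0.0, 371.6483, 237.3797], [0.0, 0.0, 1.0]], 'R': [[0.2177, 0.976, 0.0019], [0.9346, -0.209, 0.2878], [0.2813, -0.0608, -0.9577]], 't': [-0.3123, -0.3993, 0.0457]}
{'t': 7.9, 'q': [0.2572, 0.0902, 1.9615, 0.0005, 1.0858, -1.0942], 'dq': [-0.0006, 0.0019, 0.0013, 0.0009, 0.0005, 0.0009], 'effort': [0.0109, -34.6293, -30.6165, 0.0014, -0.0028, -0.0], 'tool_pos': [0.4994, 0.2082, 0.0272], 'tool_rot': [0.3438, 3.1191, 0.003], 'contact_force': [0.3363, -0.055, -0.7405], 'wrist_torque': [0.0271, -0.0015, -0.0057], 'opening': 0.0851}
```

View pics/w5.png

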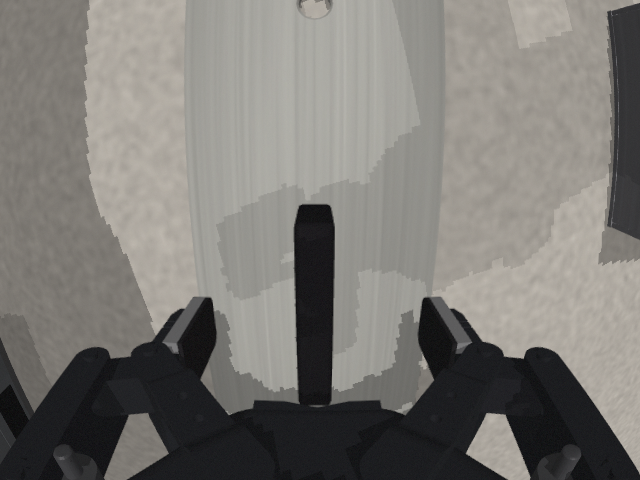

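Cover flat and let go, with the fingers open and clear of the rib. Now rise and head for the cassette at about (0.5225, -0.209).

Request:
send_rows:
  series:
    - {"tx": 0,"ty": 0,"tz": -3,"wx": 0,"wy": 0,"wz": 0,"jaw": 0}
    - {"tx": 0,"ty": 0,"tz": -5,"wx": 0,"wy": 0,"wz": 0,"jaw": 0}
    - {"tx": 0,"ty": 0,"tz": -6,"wx": 0,"wy": 0,"wz": 0,"jaw": 0}
    - {"tx": 0,"ty": 0,"tz": -5,"wx": 0,"wy": 0,"wz": 0,"jaw": 0}

```text
t: 8.4
tool_pos: [0.4952, 0.2069, 0.2157]
tool_rot: [-0.344, -3.114, 0.004]
contact_force: [0.6, -0.1, -0.4]
opening: 0.0855
```

```bash
python3 plan.py .5225 -.209 .20 -.18 12 f
```

```text
t 8.4 pos [0.4952 0.2069 0.2157] q [ 2.570e-01 -1.360e-01  1.841e+00  1.000e-03  1.446e+00 -1.094e+00] F [ 0.6 -0.1 -0.4] open 0.0855
world err mm [  27.3 -415.9  -15.7] tool err cm [-11.75 -39.99   1.63] turn [-0.009 -0.004  1.531]
[-0.98 -3.33  0.14] [-0.001 -0.     0.128]
[-1.4  -3.18  0.13] [-0.001 -0.     0.128]
[-1.79 -2.98  0.13] [-0.001 -0.     0.128]
[-2.15 -2.73  0.13] [-0.001 -0.     0.128]
[-2.48 -2.43  0.13] [-0.001 -0.     0.128]
[-2.77 -2.09  0.13] [-0.001 -0.     0.128]
[-3.01 -1.72  0.13] [-0.001 -0.     0.128]
[-3.21 -1.33  0.13] [-0.001 -0.     0.128]
[-3.35 -0.91  0.13] [-0.001 -0.     0.128]
[-3.44 -0.47  0.13] [-0.001 -0.     0.128]
[-3.47 -0.03  0.13] [-0.001 -0.     0.128]
[-3.45  0.41  0.13] [-0.001 -0.     0.128]
```

Request:
send_rows:
  series:
    - {"tx": -1.0,"ty": -3.3,"tz": 0,"wx": 0,"wy": 0,"wz": 0.13,"jaw": 0}
    - {"tx": -1.4,"ty": -3.2,"tz": 0,"wx": 0,"wy": 0,"wz": 0.13,"jaw": 0}
    - {"tx": -1.8,"ty": -3.0,"tz": 0,"wx": 0,"wy": 0,"wz": 0.13,"jaw": 0}
    - {"tx": -2.2,"ty": -2.7,"tz": 0,"wx": 0,"wy": 0,"wz": 0.13,"jaw": 0}
    - {"tx": -2.5,"ty": -2.4,"tz": 0,"wx": 0,"wy": 0,"wz": 0.13,"jaw": 0}

```text
t: 9.02
tool_pos: [0.5091, 0.0312, 0.2238]
tool_rot: [1.344, 2.834, 0.005]
contact_force: [0.6, -0.4, 0.6]
opening: 0.0853
```

```bash
python3 plan.py .5225 -.209 .20 -.18 7 f
```

```text
t 9.03 pos [0.5091 0.0312 0.2238] q [-8.500e-02 -2.190e-01  1.899e+00  1.000e-03  1.456e+00 -7.710e-01] F [ 0.6 -0.4  0.6] open 0.0853
world err mm [  13.4 -240.2  -23.8] tool err cm [-19.44 -14.17   2.37] turn [0.006 0.001 0.865]
[-2.78 -2.02  0.34] [0.001 0.    0.124]
[-3.01 -1.67  0.34] [0.001 0.    0.124]
[-3.19 -1.28  0.34] [0.001 0.    0.124]
[-3.32 -0.88  0.34] [0.001 0.    0.124]
[-3.41 -0.46  0.34] [0.001 0.    0.124]
[-3.44 -0.04  0.34] [0.001 0.    0.124]
[-3.41  0.38  0.34] [0.001 0.    0.124]
```

Request:
send_rows:
  series:
    - {"tx": -2.8,"ty": -2.0,"tz": 0.2,"wx": 0,"wy": 0,"wz": 0.12,"jaw": 0}
    - {"tx": -3.0,"ty": -1.7,"tz": 0.2,"wx": 0,"wy": 0,"wz": 0.12,"jaw": 0}
    - {"tx": -3.2,"ty": -1.3,"tz": 0.2,"wx": 0,"wy": 0,"wz": 0.12,"jaw": 0}
    - {"tx": -3.3,"ty": -0.9,"tz": 0.2,"wx": 0,"wy": 0,"wz": 0.12,"jaw": 0}
    - {"tx": -3.4,"ty": -0.5,"tz": 0.2,"wx": 0,"wy": 0,"wz": 0.12,"jaw": 0}

```text
t: 9.65
tool_pos: [0.5174, -0.1463, 0.2136]
tool_rot: [2.146, 2.288, 0.008]
contact_force: [0.1, 0.5, -0.6]
opening: 0.0859
```

```bash
python3 plan.py .5225 -.209 .20 -.18 2 f
```

```text
t 9.65 pos [ 0.5174 -0.1463  0.2136] q [-0.416 -0.142  1.85   0.003  1.428 -0.481] F [ 0.1  0.5 -0.6] open 0.0859
world err mm [  5.1 -62.7 -13.6] tool err cm [-6.29  0.1   1.36] turn [ 0.007 -0.001  0.244]
[-3.14  0.05  0.68] [ 0.003 -0.001  0.122]
[-3.11  0.44  0.68] [ 0.003 -0.001  0.122]
```

Request:
send_rows:
  series:
    - {"tx": -2.9,"ty": 0.1,"tz": 0,"wx": 0.004,"wy": 0,"wz": 0.12,"jaw": 0}
    - {"tx": -2.6,"ty": 0.3,"tz": 0,"wx": 0,"wy": 0,"wz": 0.11,"jaw": 0}
    - {"tx": 0,"ty": 0,"tz": 0,"wx": 0,"wy": 0,"wz": 0,"jaw": 0}

```text
t: 10.02
tool_pos: [0.521, -0.2051, 0.2128]
tool_rot: [2.408, 2.017, 0.003]
contact_force: [-0.5, 0.5, 0.5]
opening: 0.085
```

```bash
python3 plan.py .5225 -.209 .20 -.18 2 f; python3 snap.py wrist:w6 top:t6 |tail -1
```

```text
t 10.03 pos [ 0.521  -0.2051  0.2128] q [-0.509 -0.083  1.797  0.002  1.427 -0.333] F [-0.5  0.5  0.5] open 0.085
world err mm [  1.5  -3.9 -12.8] tool err cm [-0.36  0.21  1.28] turn [ 0.002 -0.001  0.003]
[-0.18  0.1   0.64] [ 0.001 -0.001  0.002]
[-0.18  0.11  0.64] [ 0.001 -0.001  0.002]
{'t': 10.125, 'q': [-0.5065, -0.0842, 1.798, 0.0024, 1.4271, -0.333], 'dq': [0.0157, -0.0097, 0.0054, 0.0004, -0.0005, 0.0002], 'effort': [-0.6709, -32.6023, -36.7767, -0.0329, -0.0269, 0.0126], 'tool_pos': [0.5211, -0.2035, 0.2128], 'tool_rot': [-2.4058, -2.0201, -0.0039], 'contact_force': [0.3032, 0.2629, 0.0795], 'wrist_torque': [-0.0289, 0.0232, -0.0361], 'opening': 0.0854}
```

View pics/w6.png

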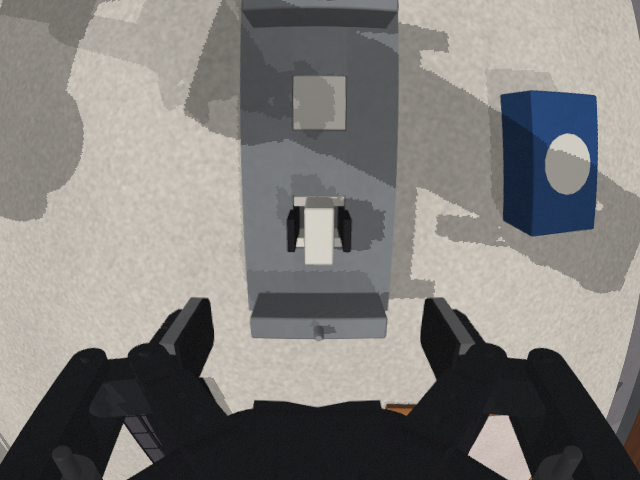

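View pics/t6.png

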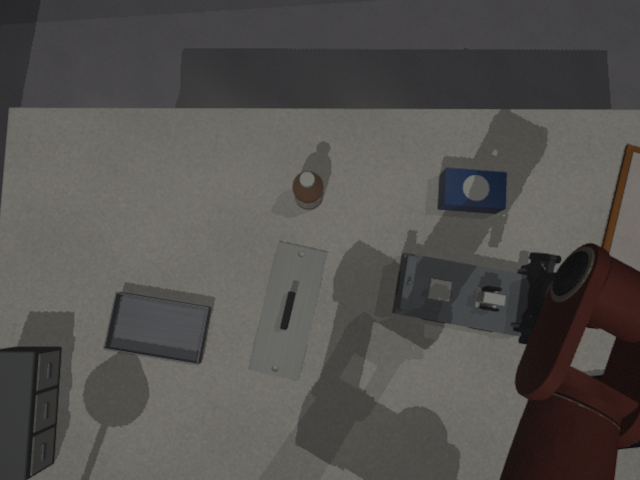

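Wrist: the cassette top spans (305..333, 208..265), paddles from (289,228) to (351,228). Top view: the cover lies flat at (288,310), between tray and dock and touching neither.

```bash
python3 - <<'E'
import cv2
a=cv2.imread('pics/w6.png')[180:350,240:400]; cv2.imwrite('pics/w6c.png',cv2.resize(a,None,fx=3.5,fy=3.5,interpolation=cv2.INTER_CUBIC))
from geo import *
c=[wonz('w6',*p,.084) for p in[(305,208),(333,208),(333,265),(305,265)]]
print(np.array(c).round(4),np.mean(c,0).round(4), np.linalg.norm(c[0]-c[1]),np.linalg.norm(c[1]-c[2]))
print(wonz('w6',319,325,.102))
# dock-model prediction
th=-.18;Rz=np.array([[np.cos(th),-np.sin(th)],[np.sin(th),np.cos(th)]])
print('pred cassette',np.array([.5315,-.160])+Rz@[0,-.05],'pin_r',np.array([.5315,-.160])+Rz@[0,-.125])
c=[wonz('w6',*p,.080) for p in[(289,208),(351,208)]];print(c, (c[0]+c[1])/2,np.linalg.norm(c[0]-c[1]))
E
```

```text
[[ 0.516  -0.1866  0.084 ]
 [ 0.5358 -0.1901  0.084 ]
 [ 0.5286 -0.2332  0.084 ]
 [ 0.5079 -0.2295  0.084 ]] [ 0.5221 -0.2099  0.084 ] 0.020116499726551856 0.04368185187912335
[ 0.51098578 -0.27219887  0.102     ]
pred cassette [ 0.52254852 -0.20919218] pin_r [ 0.5091213  -0.28298046]
[array([ 0.50418585, -0.18532651,  0.08      ]), array([ 0.54879503, -0.19326202,  0.08      ])] [ 0.52649044 -0.18929426  0.08      ] 0.04530951028206726
```

View pics/w6c.png

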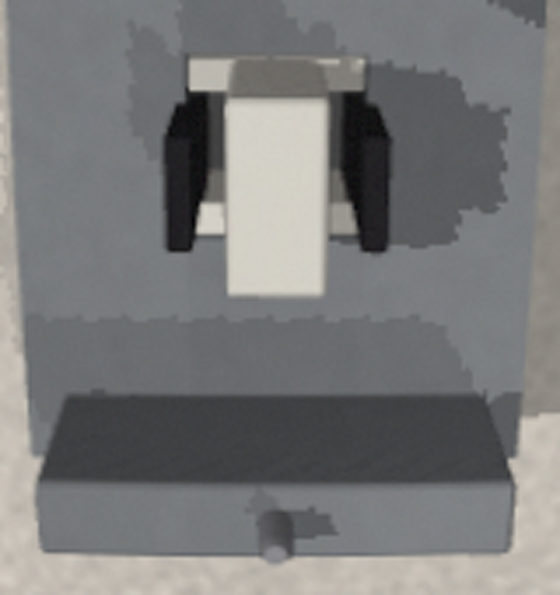

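```bash
python3 plan.py .5224 -.2095 .10 -.18 3 f
```

```text
t 10.12 pos [ 0.5211 -0.2035  0.2128] q [-0.506 -0.084  1.798  0.002  1.427 -0.333] F [0.3 0.3 0.1] open 0.0854
world err mm [   1.3   -6.  -112.8] tool err cm [-0.59  0.22 11.28] turn [ 0.001 -0.002  0.006]
[-0.2   0.07  3.76] [ 0.    -0.001  0.002]
[-0.19  0.08  3.76] [ 0.    -0.001  0.002]
[-0.19  0.08  3.76] [ 0.    -0.001  0.002]
```

Request:
send_rows:
  series:
    - {"tx": -0.4,"ty": 0.1,"tz": 3.5,"wx": 0,"wy": 0,"wz": 0.006,"jaw": 0}
    - {"tx": -0.2,"ty": 0.1,"tz": 3.5,"wx": 0,"wy": 0,"wz": 0,"jaw": 0}
    - {"tx": 0,"ty": 0,"tz": 2,"wx": 0,"wy": 0,"wz": 0,"jaw": 0}
    - {"tx": 0,"ty": 0,"tz": 0,"wx": 0,"wy": 0,"wz": 0,"jaw": 0}

```text
t: 10.62
tool_pos: [0.5232, -0.2054, 0.1218]
tool_rot: [2.402, 2.023, 0.007]
contact_force: [-0.1, 0.0, -0.2]
opening: 0.0854
```

```bash
python3 plan.py .5224 -.2095 .058 -.18 2 f
```

```text
t 10.62 pos [ 0.5232 -0.2054  0.1218] q [-0.508  0.007  1.868  0.004  1.264 -0.339] F [-0.1  0.  -0.2] open 0.0854
world err mm [ -0.8  -4.1 -63.8] tool err cm [-0.43 -0.03  6.38] turn [ 0.004 -0.003  0.009]
[-0.22 -0.01  3.19] [ 0.002 -0.001  0.005]
[-0.21 -0.01  3.19] [ 0.002 -0.001  0.005]
```

Request:
send_rows:
  series:
    - {"tx": -0.3,"ty": 0,"tz": 2.5,"wx": 0.004,"wy": -0.003,"wz": 0.009,"jaw": 0}
    - {"tx": -0.1,"ty": 0,"tz": 2,"wx": 0,"wy": 0,"wz": 0,"jaw": 0}
    - {"tx": 0,"ty": 0,"tz": 0,"wx": 0,"wy": 0,"wz": 0,"jaw": 0}

```text
t: 11.0
tool_pos: [0.5248, -0.2084, 0.079]
tool_rot: [2.404, 2.015, 0.003]
contact_force: [-1.0, 0.6, -0.9]
opening: 0.0853
```

```bash
python3 plan.py .5224 -.2095 .058 -.18 2 f; python3 snap.py wrist:w7 | tail -1
```

```text
t 11.0 pos [ 0.5248 -0.2084  0.079 ] q [-0.51   0.066  1.887  0.     1.184 -0.334] F [-1.   0.6 -0.9] open 0.0853
world err mm [ -2.4  -1.1 -21. ] tool err cm [-0.15 -0.22  2.1 ] turn [0.005 0.002 0.004]
[-0.07 -0.11  1.05] [0.002 0.001 0.002]
[-0.08 -0.11  1.05] [0.002 0.001 0.002]
{'t': 11.05, 'q': [-0.5098, 0.0648, 1.8856, 0.0001, 1.1841, -0.334], 'dq': [-0.0033, -0.0139, -0.0191, -0.0019, -0.0011, 0.002], 'effort': [-0.0785, -34.8774, -32.1038, -0.013, -0.0128, -0.0032], 'tool_pos': [0.5255, -0.2088, 0.0801], 'tool_rot': [2.4029, 2.0136, 0.0041], 'contact_force': [0.1736, 0.6837, 0.1295], 'wrist_torque': [-0.0467, -0.0195, 0.0153], 'opening': 0.0854}
```

View pics/w7.png

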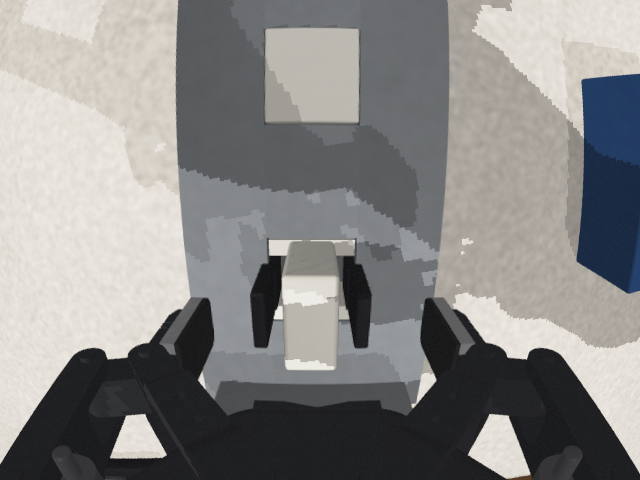

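The cassette top is centred at u≈311 and the jaws at u≈317, so the jaws are about 2.5 mm to +x. That matches the pose error. I'll correct it on the way down.

Request:
send_rows:
  series:
    - {"tx": -0.1,"ty": -0.2,"tz": 1.0,"wx": 0.004,"wy": 0,"wz": 0.004,"jaw": 0}
    - {"tx": 0,"ty": -0.1,"tz": 0.8,"wx": 0,"wy": 0,"wz": 0,"jaw": 0}
    - {"tx": 0,"ty": -0.1,"tz": 0.2,"wx": 0,"wy": 0,"wz": 0,"jaw": 0}
    - {"tx": 0,"ty": 0,"tz": 0,"wx": 0,"wy": 0,"wz": 0,"jaw": 0}
  squeeze: 50

```text
t: 11.55
tool_pos: [0.5227, -0.2099, 0.0614]
tool_rot: [2.406, 2.008, 0.002]
contact_force: [-0.4, -0.9, 0.1]
opening: 0.085
```

```bash
python3 plan.py .5224 -.2095 .058 -.18 1 f
```

```text
t 11.55 pos [ 0.5227 -0.2099  0.0614] q [-5.130e-01  8.600e-02  1.899e+00 -1.000e-03  1.150e+00 -3.330e-01] F [-0.4 -0.9  0.1] open 0.085
world err mm [-0.3  0.4 -3.4] tool err cm [ 0.03 -0.04  0.34] turn [0.006 0.003 0.   ]
[ 0.03 -0.04  0.34] [0.006 0.003 0.   ]
```

Request:
send_rows:
  series:
    - {"tx": 0,"ty": 0,"tz": 0.4,"wx": 0.005,"wy": 0.003,"wz": 0,"jaw": 0.2}
    - {"tx": 0,"ty": 0,"tz": 0,"wx": 0,"wy": 0,"wz": 0,"jaw": 0.4}
    - {"tx": 0,"ty": 0,"tz": 0,"wx": 0,"wy": 0,"wz": 0,"jaw": 1}
    - {"tx": 0,"ty": 0,"tz": 0,"wx": 0,"wy": 0,"wz": 0,"jaw": 1}
    - {"tx": 0,"ty": 0,"tz": 0,"wx": 0,"wy": 0,"wz": 0,"jaw": 1}

```text
t: 12.18
tool_pos: [0.523, -0.2104, 0.0597]
tool_rot: [2.411, 2.013, -0.001]
contact_force: [-0.3, -0.4, -1.4]
opening: 0.0313
```

Request:
send_rows:
  series:
    - {"tx": 0,"ty": 0,"tz": 0,"wx": 0,"wy": 0,"wz": 0,"jaw": 1}
    - {"tx": 0,"ty": 0,"tz": 0,"wx": 0,"wy": 0,"wz": 0,"jaw": 1}
    - {"tx": 0,"ty": 0,"tz": 0,"wx": 0,"wy": 0,"wz": 0,"jaw": 1}

```text
t: 12.55
tool_pos: [0.523, -0.2104, 0.0596]
tool_rot: [2.411, 2.013, -0.001]
contact_force: [-1.0, 0.1, 2.3]
opening: 0.0307
```

```bash
python3 plan.py .5224 -.2095 .058 -.18 1 f;python3 snap.py wrist:w8 | tail -1
```

```text
t 12.55 pos [ 0.523  -0.2104  0.0596] q [-5.140e-01  9.300e-02  1.894e+00 -1.000e-03  1.153e+00 -3.340e-01] F [-1.   0.1  2.3] open 0.0307
world err mm [-0.6  0.9 -1.6] tool err cm [ 0.08 -0.07  0.16] turn [0.    0.001 0.   ]
[ 0.08 -0.07  0.16] [0.    0.001 0.   ]
{'t': 12.6, 'q': [-0.5141, 0.0933, 1.8943, -0.0009, 1.1533, -0.3342], 'dq': [0.0002, 0.0003, -0.0005, -0.0001, 0.0002, -0.001], 'effort': [0.0722, -35.2748, -31.7684, 0.0605, -0.3167, -0.0015], 'tool_pos': [0.523, -0.2104, 0.0596], 'tool_rot': [2.4109, 2.0127, -0.0008], 'contact_force': [-0.9845, -0.2884, 2.7003], 'wrist_torque': [0.0919, 0.1899, 0.0287], 'opening': 0.0312}
```

View pics/w8.png

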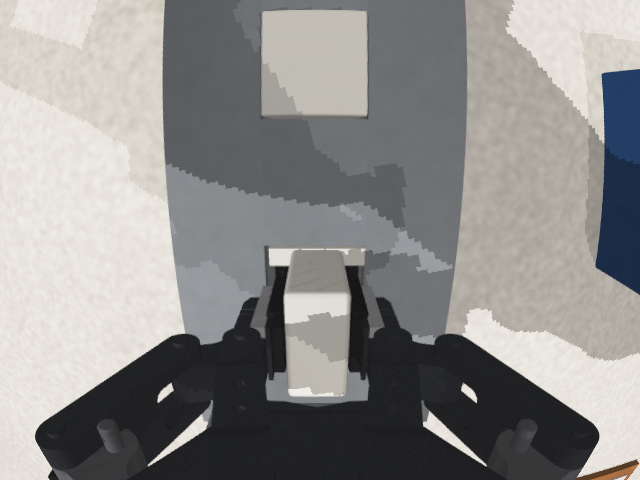

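The paddles are pressed in and the cassette sits centred between the pads (u≈317). The opening reads 31 mm against a nominal 36, so I'll ease the squeeze to see if the stop is just yielding.

Request:
send_rows:
  series:
    - {"tx": 0,"ty": 0,"tz": 0,"wx": 0,"wy": 0,"wz": 0,"jaw": 1}
    - {"tx": 0,"ty": 0,"tz": 0,"wx": 0,"wy": 0,"wz": 0,"jaw": 1}
    - {"tx": 0,"ty": 0,"tz": 0,"wx": 0,"wy": 0,"wz": 0,"jaw": 1}
  squeeze: 32

```text
t: 12.98
tool_pos: [0.523, -0.2104, 0.0596]
tool_rot: [2.411, 2.013, -0.001]
contact_force: [-0.9, 0.9, 1.8]
opening: 0.0307
```

```bash
python3 - <<'E'
import cv2
a=cv2.imread('pics/w8.png')[235:415,220:420]; a=cv2.convertScaleAbs(a,alpha=2.0,beta=20); cv2.imwrite('pics/w8c.png',cv2.resize(a,None,fx=3.3,fy=3.3,interpolation=cv2.INTER_CUBIC))
E
```

```text
(no output)
```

View pics/w8c.png

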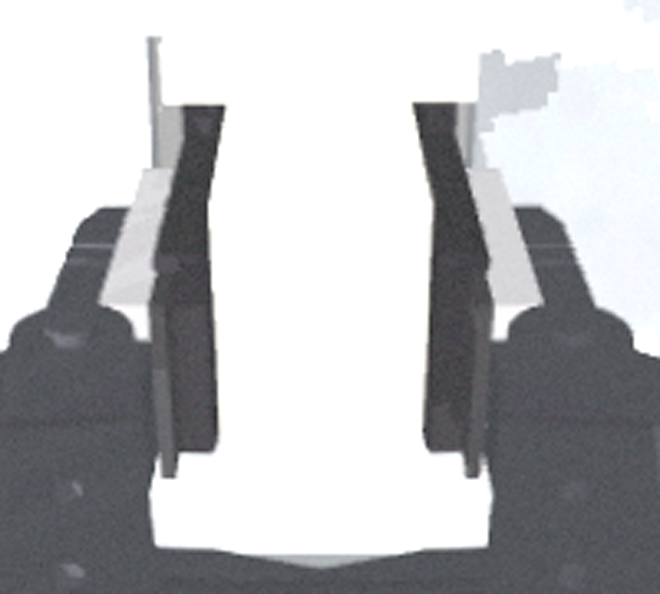

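Both paddles sit between the pads and the body, symmetric and pressed in. Now draw up slowly.

Request:
send_rows:
  series:
    - {"tx": 0,"ty": 0,"tz": 0,"wx": 0,"wy": 0,"wz": 0,"jaw": 1}
    - {"tx": 0,"ty": 0,"tz": -0.4,"wx": 0,"wy": 0,"wz": 0,"jaw": 1}
    - {"tx": 0,"ty": 0,"tz": -0.6,"wx": 0,"wy": 0,"wz": 0,"jaw": 1}
    - {"tx": 0,"ty": 0,"tz": -0.6,"wx": 0,"wy": 0,"wz": 0,"jaw": 1}
  squeeze: 45

```text
t: 13.48
tool_pos: [0.5217, -0.2096, 0.0742]
tool_rot: [-2.41, -2.012, 0.002]
contact_force: [0.5, -0.4, -1.6]
opening: 0.0311
```

```bash
python3 plan.py .523 -.2104 .24 -.18 6 f
```

```text
t 13.47 pos [ 0.5217 -0.2096  0.0742] q [-5.140e-01  7.200e-02  1.890e+00 -1.000e-03  1.183e+00 -3.340e-01] F [ 0.5 -0.4 -1.6] open 0.0311
world err mm [  1.3  -0.8 165.8] tool err cm [ -0.05   0.09 -16.58] turn [-0.003 -0.     0.   ]
[-0.01  0.02 -2.76] [-0. -0.  0.]
[-0.01  0.02 -2.76] [-0. -0.  0.]
[-0.01  0.02 -2.76] [-0. -0.  0.]
[-0.01  0.02 -2.76] [-0. -0.  0.]
[-0.01  0.02 -2.76] [-0. -0.  0.]
[-0.01  0.02 -2.76] [-0. -0.  0.]
```

Request:
send_rows:
  series:
    - {"tx": 0,"ty": 0.1,"tz": -1,"wx": 0,"wy": 0,"wz": 0,"jaw": 1}
    - {"tx": 0,"ty": 0,"tz": -1,"wx": 0,"wy": 0,"wz": 0,"jaw": 1}
    - {"tx": 0,"ty": 0,"tz": -1.5,"wx": 0,"wy": 0,"wz": 0,"jaw": 1}
    - {"tx": 0,"ty": 0,"tz": -2,"wx": 0,"wy": 0,"wz": 0,"jaw": 1}
    - {"tx": 0,"ty": 0,"tz": -2.5,"wx": 0,"wy": 0,"wz": 0,"jaw": 1}

```text
t: 14.1
tool_pos: [0.5223, -0.2094, 0.1581]
tool_rot: [-2.409, -2.011, 0.003]
contact_force: [-0.3, -0.1, -1.5]
opening: 0.031
```

```bash
python3 plan.py .523 -.2104 .24 -.18 4 f; python3 snap.py scene:s9|tail -1
```

```text
t 14.1 pos [ 0.5223 -0.2094  0.1581] q [-5.130e-01 -2.500e-02  1.836e+00 -1.000e-03  1.335e+00 -3.340e-01] F [-0.3 -0.1 -1.5] open 0.031
world err mm [ 0.7 -1.  81.9] tool err cm [-0.08  0.05 -8.19] turn [-0.004 -0.001  0.   ]
[-0.02  0.01 -2.05] [-0.001 -0.     0.   ]
[-0.02  0.01 -2.05] [-0.001 -0.     0.   ]
[-0.02  0.02 -2.05] [-0.001 -0.     0.   ]
[-0.02  0.02 -2.05] [-0.001 -0.     0.   ]
{'t': 14.15, 'q': [-0.5132, -0.0287, 1.8305, -0.0005, 1.3365, -0.3337], 'dq': [-0.0014, 0.0085, -0.0226, 0.001, -0.0949, 0.0003], 'effort': [-0.279, -25.7438, -26.711, -0.0229, 0.3458, 0.0001], 'tool_pos': [0.5246, -0.2106, 0.1629], 'tool_rot': [2.4091, 2.0114, 0.0011], 'contact_force': [2.394, -1.1912, 1.3947], 'wrist_torque': [-0.0994, -0.1468, 0.0171], 'opening': 0.0309}
```

View pics/s9.png

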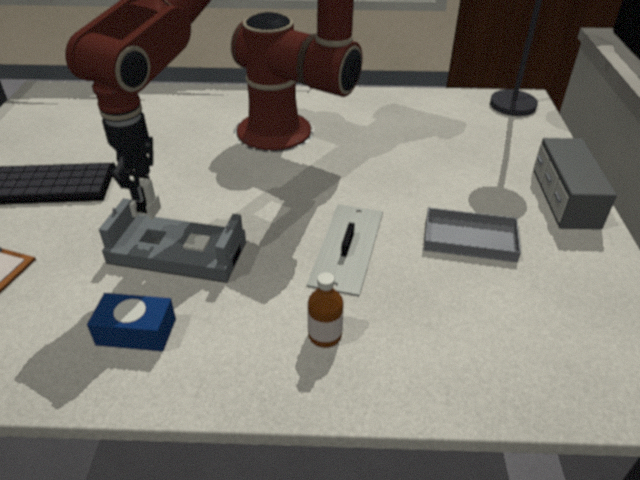

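The cassette is out, hanging at (143,195) above the empty right bay. Raise further.

Request:
send_rows:
  series:
    - {"tx": 0,"ty": 0,"tz": -2.5,"wx": 0,"wy": 0,"wz": 0,"jaw": 1}
    - {"tx": 0,"ty": 0,"tz": -2.5,"wx": 0,"wy": 0,"wz": 0,"jaw": 1}
    - {"tx": 0,"ty": 0,"tz": -2,"wx": 0,"wy": 0,"wz": 0,"jaw": 1}
    - {"tx": 0,"ty": 0,"tz": -1,"wx": 0,"wy": 0,"wz": 0,"jaw": 1}
    - {"tx": 0,"ty": 0,"tz": 0,"wx": 0,"wy": 0,"wz": 0,"jaw": 1}

```text
t: 14.78
tool_pos: [0.5246, -0.2106, 0.2478]
tool_rot: [2.407, 2.009, 0.003]
contact_force: [-0.2, 0.2, -3.2]
opening: 0.0311
```

Request:
send_rows:
  series:
    - {"tx": 0,"ty": 0,"tz": 0,"wx": 0,"wy": 0,"wz": 0,"jaw": 1}
    - {"tx": 0,"ty": 0,"tz": 0,"wx": 0,"wy": 0,"wz": 0,"jaw": 1}
    - {"tx": 0,"ty": 0,"tz": 0,"wx": 0,"wy": 0,"wz": 0,"jaw": 1}
    - {"tx": 0,"ty": 0,"tz": 0,"wx": 0,"wy": 0,"wz": 0,"jaw": 1}

```text
t: 15.28
tool_pos: [0.5232, -0.2099, 0.2439]
tool_rot: [2.411, 2.013, -0.0]
contact_force: [-0.2, 0.1, -2.5]
opening: 0.0308
```

```bash
python3 snap.py scene:s10 wrist:w10 top:t10|tail -1; python3 - <<'E'
import cv2,numpy as np
a=cv2.imread('pics/s10.png')[120:290,70:400]; cv2.imwrite('pics/s10c.png',cv2.resize(a,None,fx=2.4,fy=2.4,interpolation=cv2.INTER_CUBIC))
E
```

```text
{'t': 15.425, 'q': [-0.5132, -0.0944, 1.7546, -0.0005, 1.4804, -0.3337], 'dq': [-0.0004, -0.0015, -0.0042, -0.0006, 0.0007, -0.0003], 'effort': [-0.0008, -34.0547, -38.2854, -0.0024, 0.0013, 0.0001], 'tool_pos': [0.5233, -0.2099, 0.2442], 'tool_rot': [2.4108, 2.0126, -0.0001], 'contact_force': [-0.7495, 0.2991, -2.8817], 'wrist_torque': [-0.0168, -0.0215, 0.0071], 'opening': 0.0309}
```

View pics/s10c.png

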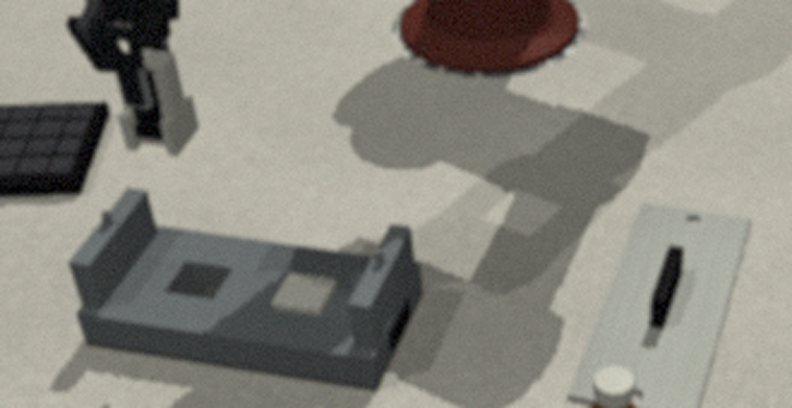

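View pics/w10.png

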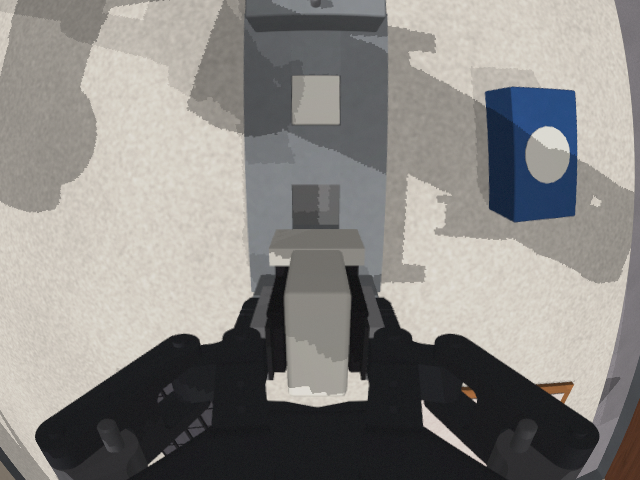

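View pics/t10.png

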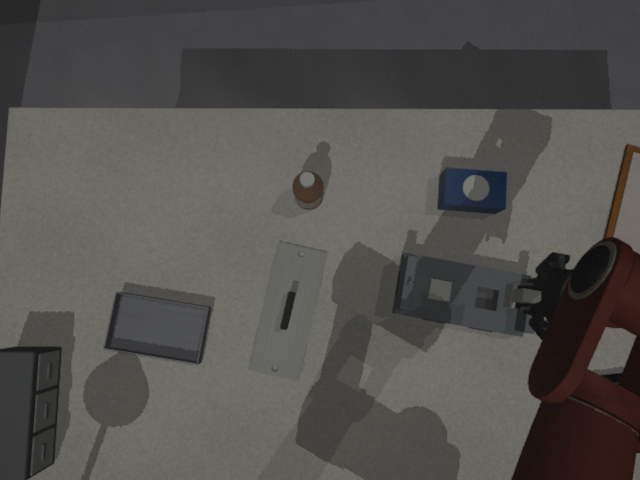

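The wrist view shows the cassette seated in the pads just as when gripped, so it hasn't slipped. Its right bay (315,207) is empty and the blank is still at (315,100). Top and scene views show the cover flat and the bystanders in place. The underside is at about 0.19 m. Handing in.

```bash
python3 -c "
from station import ctrl
print(ctrl.finish_job()); print(ctrl.get_obs()['t'])"
```

```text
the job is handed in; nothing more can be done
None
the job is handed in; nothing more can be done
```

I lifted the cover off the pins and set it flat on the open desk between the tray and the dock, grip up. I then pinched both catches of the cassette in the right bay, drew it straight up and handed in at about t = 15.4 s while holding it still. No verdict was reported.

**Last checks that passed:**
- The cassette underside is about 0.19 m above the desk, and it had not slipped in the pads.
- The load on the wrist was steady at about 2.5–3 N.
- The cover lies flat and clear of the dock.
- The blanking block is in its bay, and the bottle, swab box and tray look unmoved.

**One reading disagreed:** the finger opening was about 31 mm, where 36 mm was expected with both catches fully pressed. Changing the squeeze between 32 and 50 N did not alter it. The wrist picture showed both paddles pressed in evenly and the cassette lifted freely, so I went ahead. I could not read the catch positions directly.

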